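# Pack the tip tin away: fold the inner flap down, then shut the case

### The job

Put the tin away: in the small grey carrying case, fold the upright inner flap all the way down flat over the round tin, and only then swing the hinged lid fully shut over it. Only push with the fingers, on the flap's bare side above the carrying handle and on the lid's outside, never on the padding behind them: pinch and lift nothing, and leave the tin and the things round the case where they are.

Things in the scene. Friction and masses are not known exactly. Their poses are not given: they have to be found in the camera images.
- case: Small grey plastic carrying case standing fixed on the desk: lower half 120 mm deep (x) x 100 mm wide (y), rim 42 mm high, walls and floor 5 mm. Origin: centre of its underside. Its x axis points from the near wall (carrying handle and latch keepers, facing the robot or turned up to about 65 degrees from it; handle sticks out 18 mm at 20 mm height) to the far wall (lid hinge); z is up.
- flap_hinge (a point): Middle of the flap's hinge line, fixed in the case at x = -49 mm, z = 35 mm of the case frame; the line runs along the case's y. The axes of this point turn with the flap: x runs from the hinge to the free edge, z is the normal of the side that faces the carrying handle's side (-x of the case) when upright and up when folded: the bare side to push on.
- flap_edge (a point): Middle of the flap's free edge, 70 mm from its hinge. The black flap is 50 mm wide and about 5 mm thick (from -2.5 to +2.5 mm about the hinge plane). Its back (towards the lid when upright, underneath when folded) carries a thin grey padded skin, 50 x 36 mm, not to be pressed by the fingers (that would be a pinch). Axes as at flap_hinge.
- flap (a joint): Angle of the inner flap, rad: 0 = folded flat into the case (its top then 37.5 mm high, 4.5 mm under the rim), 1.57 = upright above the near wall, 1.65 = stop; it starts near upright. It swings towards the lid hinge (+x of the case) as it folds down. A stiff (friction) hinge, about 0.03 N m: it stays wherever it is left and takes under 1 N at the edge to push.
- lid_hinge (a point): Middle of the lid's hinge line, fixed in the case at x = +60 mm, z = 42 mm of the case frame; the line runs along the case's y. The axes of this point turn with the lid: its -x runs from the hinge to the lid's free edge, +z is the normal of the outside.
- lid_edge (a point): Middle of the lid's free edge on its outside face, 120 mm from the hinge and 18 mm outside the hinge plane. The grey lid is 120 x 100 mm and 18 mm thick with its skirt. Its inside is filled with grey padding, 108 x 88 mm, reaching 2 mm past the skirt, not to be pressed by the fingers (that would be a pinch). Axes as at lid_hinge.
- lid (a joint): Angle of the lid, rad: 0 = shut on the rim (outside then 60 mm above the desk), 1.57 = upright above the far wall, more = leaning outwards, away from the case; stop at 1.95. It starts at or a little past upright, its outside facing away from the case (+x). A stiff (friction) hinge, about 0.12 N m: it stays wherever it is left, does not fall, and takes about 1 to 2 N near the free edge.
- tip_tin: Round red tin, 64 mm across, 25 mm high, lying loose in the bottom of the case. Origin: centre of its underside. The folded flap clears it by about 2.5 mm.
- cell_a: Bystander: loose battery cell, 51 mm long, 14 mm thick, lying on the desk beyond the case; it can roll. Origin: centre of its underside as it started.
- box_fuse: Bystander: small brown carton, 34 x 52 x 20 mm, beyond the case to the right. Origin: centre of its underside.
- solder_reel: Bystander: reel of solder, 56 mm across, 37 mm high, right of the case. Origin: centre of its underside.
- tape_blk: Bystander: roll of black tape, 50 mm across, 20 mm high, lying beyond the case. Origin: centre of its underside.

How it is judged:
On the way, in this order (a step that is already met when the one before it is completed fails the run):
1. the flap is folded flat (joint below 0.08 rad) while the lid still stands open (above 1.2 rad) (value of joint flap below 0.08 rad and value of joint lid above 1.2 rad), for 0.2 s.
2. the lid is swung shut (joint below 0.05 rad) over the folded flap (value of joint lid below 0.05 rad and value of joint flap below 0.08 rad), for 0.2 s.
At the end, for the whole second after the job is handed in: The flap lies flat in the case (below 0.08 rad) and the lid is shut on the rim (below 0.05 rad, 6 mm at its free edge) and at rest (all of step 2 and velocity of joint lid between -0.05 and 0.05 rad/s); the robot touches nothing.
It fails at once if the lid is swung in below 1.0 rad while the flap is not down (above 0.2 rad) (value of joint lid below 1 rad and value of joint flap above 0.2 rad).
It fails at once if the flap is pinched: the fingers press its back with more than 2 N (contact force between the fingers and flap_c1 above 2 N).
It fails at once if the lid is pinched: the fingers press the padding inside it with more than 2 N (contact force between the fingers and lid_c5 above 2 N).
It fails at once if the tin is shifted or lifted by more than 30 mm (distance of tip_tin from where it was at the start of the episode above 0.03 m).
It fails at once if a thing standing round the case is shifted or lifted by more than 30 mm (distance of any of cell_a, box_fuse, solder_reel, tape_blk from where it was at the start of the episode above 0.03 m).
It also fails if it takes over 50 s, if anything falls off the work surface, if the arm or the gripper's body presses on something with over 40 N, if the wrist force passes 120 N, or if a joint passes its speed limit or range.

### The arm

A 6-joint arm with a two-finger parallel gripper is mounted at the origin on a cart in front of the work surface, level with it; the furniture and walls round the work are solid. World frame = base frame: x ahead of the robot, y to its left, z up, the work surface at z = 0. Lengths are in m, angles in rad, forces in N, time in s.
With the tool pointing down it reaches from about 0.275 to 0.85 m from the base axis. Payload 5.2 kg.
Tool frame: the origin (TCP) lies on the mounting face of the last link; the fingertips stand 173 mm ahead of it and the grasp point (between the pads) lies 155 mm ahead of it; z points along the fingers, y is the line along which they close (so a half turn about z gives the same grasp; the last joint's range is limited). The gripper opens to 85 mm and grips with 20 to 120 N. Pads are 22 mm wide; open, the fingers measure 114 mm over their backs; the gripper's body (76 mm by 85 mm) begins 54 mm behind the grasp point. The pads swing forward as they close: fully open they stand 13 mm farther back than shut.
Start: joints at [-1.538, 0.259, 1.535, -0, 1.348, -0.203], TCP at [0.129, -0.535, 0.405] pointing down, gripper open.
Joint ranges: [-3.14, 3.14], [-0.91, 2.08], [0.19, 2.58], [-1.22, 4.36], [0.22, 2.71], [-3.12, 3.12]. Speed limits (rad/s): [2.57, 2.57, 3.14, 3.14, 3.14, 3.14].

### API

Orientations are given as a unit quaternion [w, x, y, z].
In Python, from rig import ctrl, viewer, monitor, workorder gives the robot as it stands (ctrl), with the cameras (viewer), the readings (monitor) and the job (workorder).
- The arm moves only by the shell command python3 steer.py 'ROWS' [OPENING]. ROWS is one flat JSON list of numbers that holds 1 to 8 rows one after another, with no inner brackets; each row has 6 numbers: dx, dy, dz in normalised numbers (1 is 0.8 m), then a rotation vector rx, ry, rz in normalised numbers (1 is 2 rad); each row shifts and turns the commanded pose from where the row before left it, along the tool's axes as they then stand; what a row does not reach is not made up. A row lasts 1/10 s, in which the tool goes at most 0.05 m and 0.15 rad, less where a joint would pass 70% of its speed; a pose out of reach is approached as far as the arm can. OPENING is the opening from 0.0 (shut) to 1.0 (fully open), set as the command begins (- or left out keeps the last). The fingers move at their own pace and stop on an object; the grip force is fixed at half the most. Time passes only in rows, so rows that do not move let the fingers close. It prints the time, the measured TCP pose, the force, the opening and the grip force at its end. Input that does not fit is refused with a message, and nothing moves.
- monitor.read_state(): the state, without advancing time (a new reading comes with each control period).
- viewer.read_camera(name): name is "scene" or "side" or "wrist"; returns a dict with "color" (384x512x3 uint8, blue, green, red), "fx", "fy", "cx", "cy" (pixels), "cam_to_world" (4x4, takes a point from camera to world coordinates). Camera axes: x right, y down, z forward; pixel columns grow to the right and rows downward; lengths in m; the calibration is good to about 2 mm. A picture is of the moment at which its call begins. There is no depth.
- workorder.job_done(): hands the job in; it is judged then, once.
The state is a dict: "clock": time; "joint_positions": joint angles; "dq": joint speeds; "joint_torque": joint torques, N m; "tool_pos": TCP position; "tool_rot": TCP orientation; "force": force on the tool from outside, world axes, zero at the start; "torque": the same for the moment, N m; "opening": opening from 0.0 (shut) to 1.0 (fully open); "grasp_force": force on a finger pad.
Only numpy, scipy, OpenCV 4.12 (cv2) and the standard library are available. Lean on these libraries where they do the work, as an engineer would, in place of code of your own. Each camera call takes 0.05 s, during which the arm holds its last target. There are 200 camera calls.

## Working session

There is one attempt and no reset: what is moved stays moved. The work goes in short steps, Python scripts to look and compute and a shell command to move; the robot and the scene stay as the last step left them, time stands still between calls to the robot, and variables do not carry over. Pictures are saved under pics/ and viewed, at most 10 in all, crops included, and the job is handed in when it is done.

```bash
ls; mkdir -p pics; python3 - <<'E'
from rig import ctrl, viewer, monitor, workorder
import cv2,json,numpy as np,pickle
s=monitor.read_state();print(s['clock'],s['tool_pos'],s['tool_rot'],s['opening'])
for n in("scene","side"):
    c=viewer.read_camera(n);cv2.imwrite(f'pics/{n}0.png',c['color']);pickle.dump(c,open(f'{n}0.pkl','wb'))
    print(n,c['fx'],c['cx'],c['cy'],np.round(c['cam_to_world'],3).tolist())
E
```

```text
pics
rig.py
steer.py
0.0 [ 0.12849306 -0.53454528  0.40388189] [-9.11359986e-04  9.93059087e-01  1.17612985e-01  7.64685812e-05] 0.9993398020202575
scene 458.2021266178718 238.37416166813566 191.68695153956673 [[-0.756, -0.464, 0.462, 0.162], [-0.654, 0.549, -0.519, 0.665], [-0.013, -0.695, -0.719, 0.734], [0.0, 0.0, 0.0, 1.0]]
side 477.96899063826083 248.96281294484317 200.8212724157015 [[0.563, 0.507, -0.653, 1.399], [0.826, -0.332, 0.455, -0.376], [0.013, -0.795, -0.606, 0.829], [0.0, 0.0, 0.0, 1.0]]
```

View pics/scene0.png

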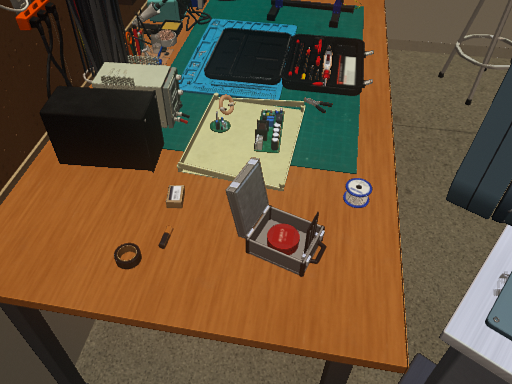

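View pics/side0.png

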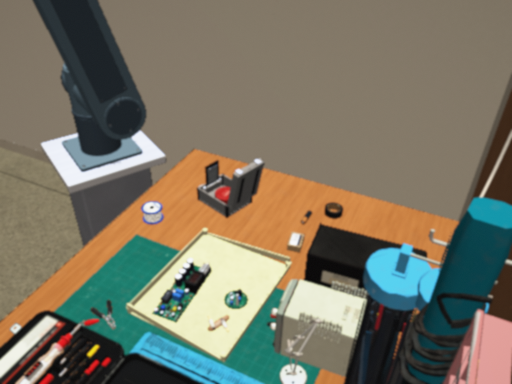

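The scene view shows the case around (280,230), with the lid upright at (250,195), the tin at (283,237) and the handle at (318,250). In the side view the case is around (230,187). I'll zoom both.

```bash
python3 - <<'E'
import cv2,numpy as np
a=cv2.imread('pics/scene0.png')[150:280,215:335];b=cv2.imread('pics/side0.png')[150:222,190:272]
cv2.imwrite('pics/z1.png',cv2.resize(a,(552,598),interpolation=cv2.INTER_CUBIC))
cv2.imwrite('pics/z2.png',cv2.resize(b,None,fx=8,fy=8,interpolation=cv2.INTER_CUBIC))
E
```

```text
(no output)
```

View pics/z1.png

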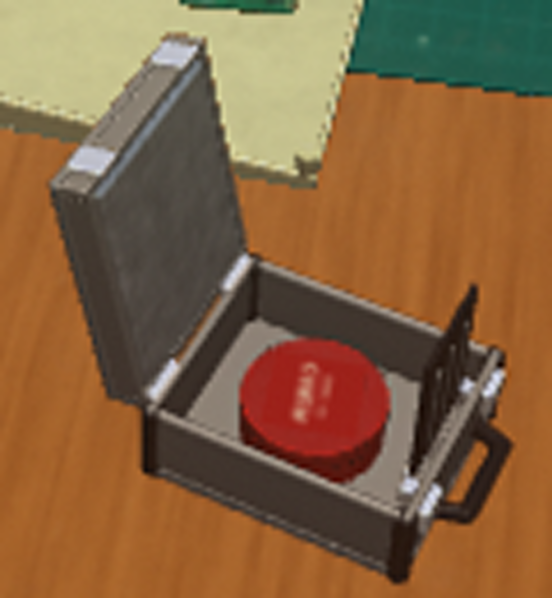

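View pics/z2.png

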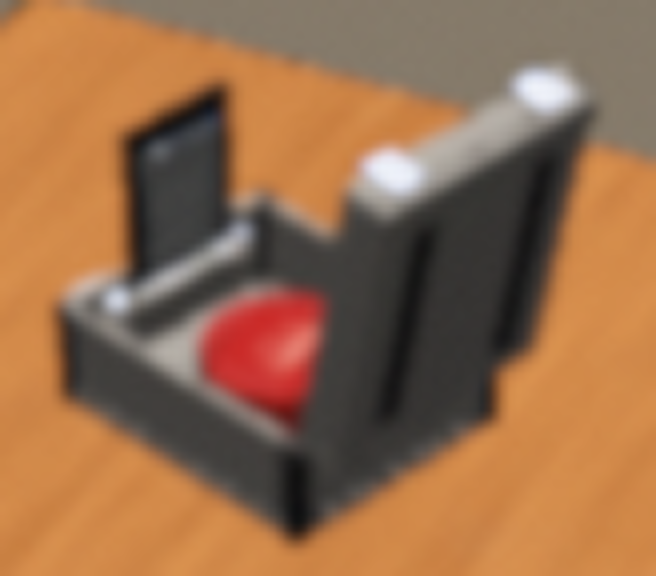

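The zooms show the case's four rim corners clearly. In z1 they are near (408,515) and (503,352), far (150,405) and (255,260). The lid's free-edge outer corners are at (55,185) and (165,35), and the flap top is at about (473,287). In z2 they are near (65,305) and (262,195), with the corner at (300,445).

```bash
cat > h.py <<'E'
import numpy as np,pickle,cv2
C={n:pickle.load(open(f'{n}0.pkl','rb')) for n in('scene','side')}
def ray(c,u,v):
    M=c['cam_to_world'];d=M[:3,:3]@np.array([(u-c['cx'])/c['fx'],(v-c['cy'])/c['fy'],1]);return M[:3,3],d
def onz(c,u,v,z):
    o,d=ray(c,u,v);return o+d*(z-o[2])/d[2]
Z1=lambda p:(215-.5+(p[0]+.5)/4.6,150-.5+(p[1]+.5)/4.6)
Z2=lambda p:(190-.5+(p[0]+.5)/8,150-.5+(p[1]+.5)/8)
E
python3 - <<'E'
from h import *
np.set_printoptions(precision=4,suppress=True)
P=np.array([onz(C['scene'],*Z1(p),.042)for p in[(408,517),(505,350),(150,407),(255,260)]])
print(P);print([np.linalg.norm(P[a]-P[b])for a,b in[(0,1),(2,3),(0,2),(1,3)]])
Q=np.array([onz(C['side'],*Z2(p),.042)for p in[(65,303),(262,193),(300,447)]]);print('side',Q)
ctr=P.mean(0)
xd=(P[2]+P[3]-P[0]-P[1])[:2];yd=(P[1]+P[3]-P[0]-P[2])[:2]
print('yaw',np.arctan2(xd[1],xd[0]),np.arctan2(yd[1],yd[0]))
# front in scene (0,2): which y sign?
ax=xd/np.linalg.norm(xd);ay=np.array([-ax[1],ax[0]]);print('y of corners',[(p[:2]-ctr[:2])@ay for p in P])
R=np.array([[*ax,0],[*ay,0],[0,0,1]])
def ony(n,uv,y):
    o,d=ray(C[n],*uv);o=R@(o-[*ctr[:2],0]);d=R@d;return o+d*(y-o[1])/d[1]
s=np.sign((P[0][:2]-ctr[:2])@ay)
print('lid outer/inner front',ony('scene',Z1((55,185)),s*.05),ony('scene',Z1((102,195)),s*.05))
print('back',ony('scene',Z1((165,35)),-s*.05),ony('scene',Z1((208,55)),-s*.05))
print('flap top far',ony('scene',Z1((473,287)),-s*.025),'near',ony('scene',Z1((428,350)),s*.025))
print('side flap',ony('side',Z2((225,88)),s*.025),ony('side',Z2((128,135)),-s*.025))
print('side flap swap',ony('side',Z2((225,88)),-s*.025),ony('side',Z2((128,135)),s*.025))
print('side lid',ony('side',Z2((590,110)),s*.05),ony('side',Z2((385,215)),-s*.05))
for nm,b in(('reel',(358,193)),('fuse',(175,197)),('cell',(165,240)),('tape',(127,256))):print(nm,onz(C['scene'],*b,.015))
print(ctr)
E
```

```text
[[0.3988 0.2231 0.042 ]
 [0.4173 0.126  0.042 ]
 [0.5125 0.247  0.042 ]
 [0.5302 0.1539 0.042 ]]
[np.float64(0.09881212363552548), np.float64(0.09476695814527214), np.float64(0.11618137572064823), np.float64(0.11628626827698328)]
side [[0.4203 0.1291 0.042 ]
 [0.3994 0.2234 0.042 ]
 [0.5355 0.1541 0.042 ]]
yaw 0.22501686808536933 -1.3829189994269038
y of corners [np.float64(0.049372411151934595), np.float64(-0.04937241115193459), np.float64(0.047350381650661785), np.float64(-0.0473503816506618)]
lid outer/inner front [0.0995 0.05   0.1581] [0.079  0.05   0.1623]
back [ 0.1032 -0.05    0.1538] [ 0.0833 -0.05    0.1509]
flap top far [-0.048  -0.025   0.1006] near [-0.0475  0.025   0.1144]
side flap [-0.0476  0.025   0.1023] [-0.0436 -0.025   0.1079]
side flap swap [ 0.0056 -0.025   0.1487] [-0.1001  0.025   0.0587]
side lid [0.1    0.05   0.1476] [ 0.1029 -0.05    0.1565]
reel [ 0.4229 -0.0192  0.015 ]
fuse [0.7179 0.2457 0.015 ]
cell [0.6476 0.34   0.015 ]
tape [0.6748 0.4143 0.015 ]
[0.4647 0.1875 0.042 ]
```

Units first: shifts go in shares of 0.8 m and turns go in shares of 2 rad. So 0.05 m is 0.0625, -0.048 m is -0.06, 0.013 rad is 0.0065.

```bash
cat > w.py <<'E'
# where the fingertip centre is in the case frame (mm); opt. args: target x y z (mm) -> shift in tool axes
import sys,numpy as np
from rig import ctrl, viewer, monitor, workorder
from scipy.spatial.transform import Rotation as R
s=monitor.read_state();q=s['tool_rot'];T=R.from_quat([*q[1:],q[0]])
A=R.from_euler('z',.21);t=s['tool_pos']+T.apply([0,0,.173])
print('tip case mm',np.round(1e3*A.inv().apply(t-[.4665,.187,0]),1),'toolx yaw err',round(np.arctan2(*T.apply([1,0,0])[1::-1])-.21,3),'t',s['clock'],'F',np.round(s['force'],1))
if len(sys.argv)>1:
    g=A.apply(np.array(sys.argv[1:4],float)/1e3)+[.4665,.187,0];print('shift tool',np.round(T.inv().apply(g-t),4))
E
python3 steer.py '[0.0625,0,0,0,0,0.0065,0.0625,0,0,0,0,0.0065,0.0625,0,0,0,0,0,0.0625,0,0,0,0,0,0.0625,0,0,0,0,0,0.015,-0.06,0,0,0,0,0.015,-0.06,0,0,0,0,0.015,-0.06,0,0,0,0]' 0.0
python3 w.py -88 0 200
```

```text
clock: 0.9
tool_pos: [0.3782, -0.3307, 0.4034]
tool_rot: [-0.001, 0.994, 0.105, -0.001]
force: [0.6, 0.7, -0.6]
opening: 0.001
grasp_force: 0.0
tip case mm [-194.5 -487.5  230.4] toolx yaw err 0.0 t 0.9 F [ 0.6  0.7 -0.6]
shift tool [ 0.1066 -0.4874  0.0314]
```

To row units: -0.048 m is -0.06, 0.01 m is 0.0125.

```bash

python3 steer.py '[0.0125,-0.06,0,0,0,0,0.0125,-0.06,0,0,0,0,0.0125,-0.06,0,0,0,0,0.0125,-0.06,0,0,0,0,0.0125,-0.06,0,0,0,0,0.0125,-0.06,0.0063,0,0,0,0.0125,-0.06,0.0063,0,0,0,0.0125,-0.06,0.0063,0,0,0]' >/dev/null
python3 steer.py '[0.0125,-0.06,0.0125,0,0,0,0.0125,-0.06,0.0063,0,0,0,0,0,0,0,0,0,0,0,0,0,0,0]' >/dev/null
python3 w.py -88 0 90
```

```text
tip case mm [-95.5  -8.5 201.3] toolx yaw err 0.004 t 2.1 F [ 0.2 -0.2  0. ]
shift tool [ 0.0077 -0.0085  0.1113]
```

To row units: 0.03 m is 0.0375, 0.02 m is 0.025.

```bash

python3 steer.py '[0.0025,-0.005,0.0375,0,0,0,0.0013,-0.005,0.0375,0,0,0,0,0,0.0375,0,0,0,0,0,0.025,0,0,0,0,0,0,0,0,0,0,0,0,0,0,0]' >/dev/null
python3 w.py -62 0 90
python3 - <<'E'
from rig import ctrl, viewer, monitor, workorder
import cv2,numpy as np
a=viewer.read_camera('scene')['color'][120:280,215:345];b=viewer.read_camera('side')['color'][110:222,180:272]
cv2.imwrite('pics/p1.png',np.hstack([cv2.resize(a,(390,480),interpolation=2),cv2.resize(b,(394,480),interpolation=2)]))
E
```

```text
tip case mm [-91.7  -3.1  92.1] toolx yaw err -0.003 t 2.7 F [ 0.7 -0.6  0.4]
shift tool [ 0.0297 -0.0032  0.0021]
```

View pics/p1.png

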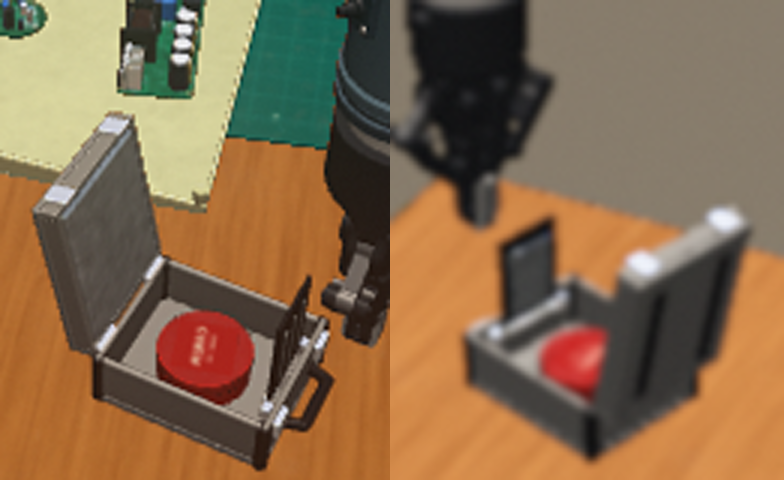

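The left half shows the finger at about (360,335), just outboard of the flap at (290,330). The right half agrees: the finger is at (480,225), on the handle side of the flap at (525,265). Pushing the flap over its arc.

To row units: 0.015 m is 0.0188, 0.0085 m is 0.0106.

```bash

python3 steer.py '[0.0188,-0.0038,0.0025,0,0,0,0.0188,0,0,0,0,0,0.0113,0,0.0013,0,0,0,0.0106,0,0.0013,0,0,0,0.0106,0,0.005,0,0,0,0.0106,0,0.0056,0,0,0]' >/dev/null
python3 w.py -28 0 80
python3 steer.py '[0.0075,0,0.0069,0,0,0,0.0075,0,0.0075,0,0,0,0.005,0,0.0088,0,0,0,0.005,0,0.0094,0,0,0,0.0025,0,0.01,0,0,0,0.0013,0,0.0075,0,0,0,0,0,0,0,0,0]' >/dev/null
python3 w.py -5 0 37.5
```

```text
tip case mm [-26.8   1.3  79.2] toolx yaw err -0.0 t 3.4 F [-0.7 -0.9  0.1]
shift tool [-0.0012  0.0013 -0.0008]
tip case mm [-4.7  1.4 38.4] toolx yaw err -0.0 t 4.1 F [ 0.2 -0.5  0.1]
shift tool [-0.0003  0.0014  0.0009]
```

To row units: 0.001 m is 0.0013.

```bash

for i in 1 2 3; do python3 steer.py '[0,0,0.0013,0,0,0,0,0,0,0,0,0,0,0,0,0,0,0]' >/dev/null; python3 w.py; done
python3 - <<'E'
from rig import ctrl, viewer, monitor, workorder
import cv2,numpy as np
a=viewer.read_camera('scene')['color'][120:280,215:345];b=viewer.read_camera('side')['color'][110:222,180:272]
cv2.imwrite('pics/p2.png',np.hstack([cv2.resize(a,(390,480),interpolation=2),cv2.resize(b,(394,480),interpolation=2)]))
E
```

```text
tip case mm [-4.5  1.3 38.4] toolx yaw err -0.0 t 4.4 F [0.1 0.1 0.1]
tip case mm [-4.3  1.3 37.7] toolx yaw err -0.0 t 4.7 F [-1.7  0.   5.8]
tip case mm [-4.2  1.4 37.4] toolx yaw err -0.0 t 5.0 F [-4.2 -0.6 12.6]
```

View pics/p2.png

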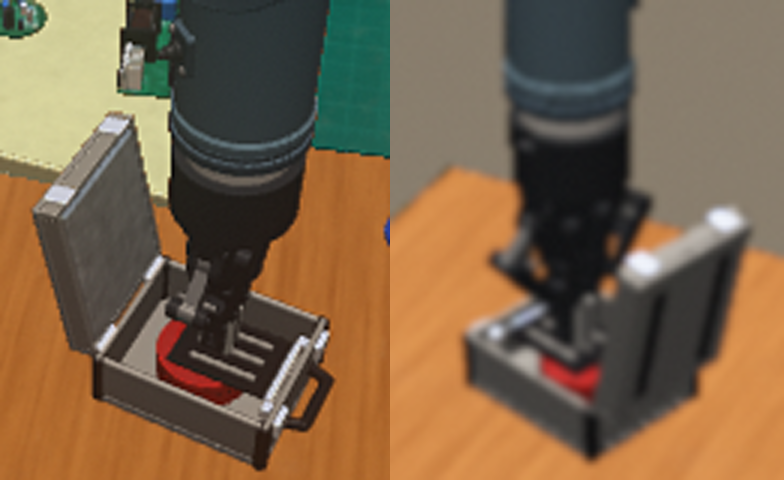

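The flap lies flat on its stop over the tin at about (235,360): the tip is at z = 37.4 mm and the force is rising, as predicted. The lid is still open. Next I lift and cross over the lid.

To row units: -0.045 m is -0.0563, 0.04 m is 0.05.

```bash

python3 steer.py '[0,0,-0.025,0,0,0,0,0,-0.0563,0,0,0,0,0,-0.0563,0,0,0,0,0,-0.0563,0,0,0,0,0,-0.025,0,0,0,0.025,0,0,0,0,0,0.05,0,0,0,0,0,0.05,0,0,0,0,0]' >/dev/null
python3 w.py
python3 steer.py '[0.05,0,0,0,0,0,0.025,0,0,0,0,0,0,0,0,0,0,0,0,0,0.025,0,0,0,0,0,0.0375,0,0,0,0,0,0.025,0,0,0,0,0,0,0,0,0,0,0,0,0,0,0]' >/dev/null
python3 w.py 110 0 138
```

```text
tip case mm [ 96.5   1.5 212. ] toolx yaw err 0.0 t 5.9 F [ 1.   0.1 -0.1]
tip case mm [154.9   1.4 141.6] toolx yaw err -0.0 t 6.7 F [-0.7 -0.   0.8]
shift tool [-0.0449  0.0014  0.0036]
```

To row units: -0.025 m is -0.0313, -0.02 m is -0.025.

```bash

python3 steer.py '[-0.0313,0,0,0,0,0,-0.025,0,0,0,0,0,-0.0138,0,0,0,0,0,-0.0125,0,0,0,0,0,-0.0125,0,0,0,0,0,-0.0125,0,0,0,0,0,-0.0088,0,0,0,0,0,0,0,0,0,0,0]' >/dev/null
python3 w.py 61.6 0 143
python3 steer.py '[-0.0125,0,0.0025,0,0,0,-0.0125,0,0.0031,0,0,0,-0.0125,0,0.0038,0,0,0,-0.0094,0,0.005,0,0,0,-0.0094,0,0.005,0,0,0,-0.0094,0,0.0056,0,0,0,0,0,0,0,0,0]' >/dev/null
python3 w.py 10 0 123
```

```text
tip case mm [ 61.3   1.4 141. ] toolx yaw err -0.0 t 7.5 F [-0.1  0.7 -0. ]
shift tool [ 0.0003  0.0014 -0.002 ]
tip case mm [  8.1   1.5 120.2] toolx yaw err -0.0 t 8.2 F [-0.7  0.2  0.2]
shift tool [ 0.0019  0.0015 -0.0028]
```

```bash
python3 - <<'E'
from rig import ctrl, viewer, monitor, workorder
import cv2,numpy as np
a=viewer.read_camera('scene')['color'][120:280,215:345];b=viewer.read_camera('side')['color'][110:222,180:272]
cv2.imwrite('pics/p3.png',np.hstack([cv2.resize(a,(390,480),interpolation=2),cv2.resize(b,(394,480),interpolation=2)]))
E
```

```text
(no output)
```

View pics/p3.png

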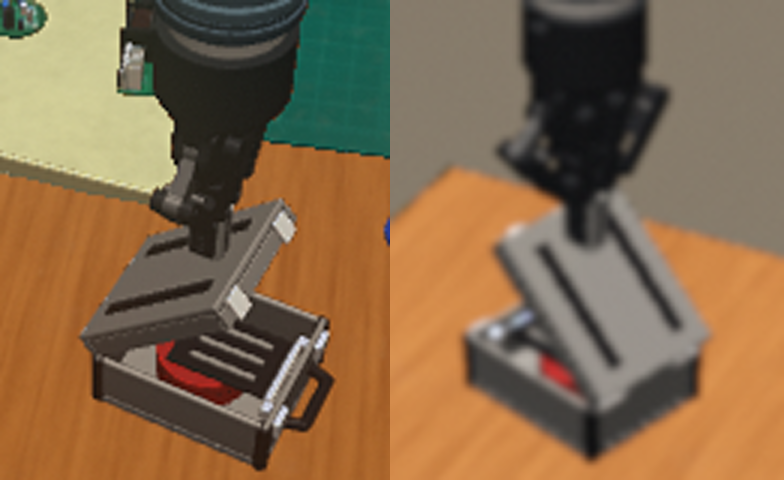

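The lid is half closed, with the finger on its outside at (210,240), and the flap is still flat. Continuing along the arc.

To row units: 0.008 m is 0.01, 0.007 m is 0.0088.

```bash

python3 steer.py '[-0.0069,0,0.0063,0,0,0,-0.0069,0,0.0063,0,0,0,-0.0063,0,0.0075,0,0,0,-0.0056,0,0.0088,0,0,0,-0.0056,0,0.0088,0,0,0,-0.005,0,0.0088,0,0,0,-0.0038,0,0.01,0,0,0,-0.0038,0,0.01,0,0,0]' >/dev/null
python3 w.py -29 0 60
python3 steer.py '[-0.0013,0,0.005,0,0,0,0,0,0.0025,0,0,0,0,0,0,0,0,0,0,0,0,0,0,0]' >/dev/null
python3 w.py
for i in 1 2 3; do python3 steer.py '[0,0,0.0013,0,0,0,0,0,0,0,0,0,0,0,0,0,0,0]' >/dev/null; python3 w.py; done
```

```text
tip case mm [-25.2   1.4  67.5] toolx yaw err -0.0 t 9.1 F [ 1.3 -0.3 -0.1]
shift tool [-0.0038  0.0014  0.0075]
tip case mm [-25.6   1.3  62.3] toolx yaw err -0.0 t 9.5 F [-1.  -0.2  0.7]
tip case mm [-25.7   1.4  61.4] toolx yaw err -0.0 t 9.8 F [-0.4 -0.8  1.3]
tip case mm [-25.8   1.3  60.4] toolx yaw err -0.0 t 10.1 F [-0.7 -0.2  3. ]
tip case mm [-25.8   1.3  60.2] toolx yaw err 0.0 t 10.4 F [-3.1 -0.5 12.5]
```

The tip stops at 60.2 mm, where the shut lid's outside should be (60 mm), and the force rises sharply. One more firm press, then I retreat and check.

To row units: 0.001 m is 0.0013.

```bash

python3 steer.py '[0,0,0.0013,0,0,0,0,0,0,0,0,0,0,0,0,0,0,0]' >/dev/null; python3 w.py
python3 steer.py '[0,0,-0.0125,0,0,0,0,0,-0.05,0,0,0,0,0,-0.05,0,0,0,0,0,-0.05,0,0,0,0,0,-0.025,0,0,0,0,0,0,0,0,0,0,0,0,0,0,0,0,0,0,0,0,0]' >/dev/null; python3 w.py
python3 - <<'E'
from rig import ctrl, viewer, monitor, workorder
import cv2,numpy as np
a=viewer.read_camera('scene')['color'][120:280,215:345];b=viewer.read_camera('side')['color'][110:222,180:272]
cv2.imwrite('pics/p4.png',np.hstack([cv2.resize(a,(390,480),interpolation=2),cv2.resize(b,(394,480),interpolation=2)]))
E
```

```text
tip case mm [-25.9   1.4  60. ] toolx yaw err 0.0 t 10.7 F [-6.3 -0.9 19.7]
tip case mm [-26.9   1.4 206.7] toolx yaw err -0.0 t 11.5 F [-0.1 -0.2 -0.6]
```

View pics/p4.png

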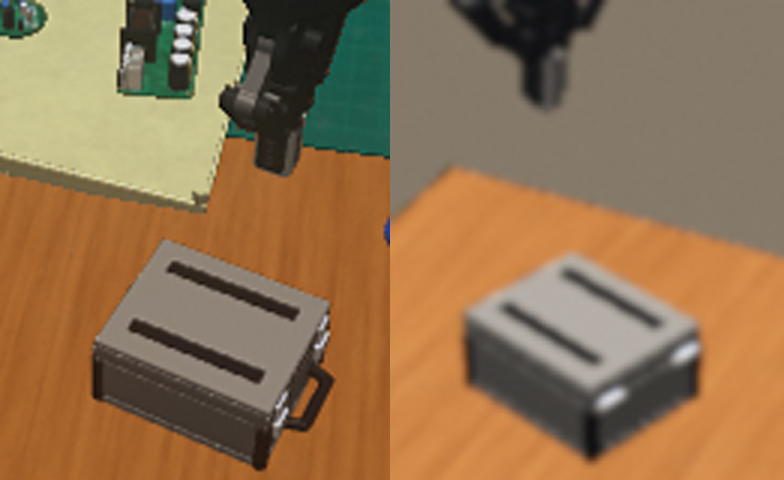

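The lid is fully shut on the rim (seam flush from (95,345) to (265,415)), and the gripper is clear above it.

```bash
python3 -c "
from rig import ctrl, viewer, monitor, workorder
print(workorder.job_done())"
```

```text
the job is handed in; nothing more can be done
None
```

I folded the flap flat over the tin, then swung the lid shut; the last picture shows it closed with the gripper clear, and the job is handed in (the hand-in returned no verdict).

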